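# Snap the sample box lid shut all round

### The arm

A 6-joint arm with a two-finger parallel gripper is mounted at the origin on the work surface. World frame = base frame: x ahead of the robot, y to its left, z up, the work surface at z = 0. Lengths are in m, angles in rad, forces in N, time in s.
With the tool pointing down it reaches from about 0.375 to 0.9 m from the base axis. Payload 3.1 kg.
Tool frame: the origin (TCP) lies midway between the tips of the shut fingers; the grasp point (between the pads) lies robot.tcp_to_grasp behind it (robot.tcp_to_grasp is the distance from the TCP to the grasp point, in m); z points along the fingers, y is the direction in which the jaws open and shut (so a half turn about z gives the same grasp; the last joint's range is limited). The gripper opens to 87 mm and grips with 3 to 60 N. Pads are 19 mm wide; open, the fingers measure 117 mm over their backs; the gripper's body (75 mm by 190 mm) begins 51 mm behind the grasp point.
Start: joints at [-1.435, 0.527, 1.433, -0, 1.181, -0.178], TCP at [0.193, -0.594, 0.223] pointing down, gripper open.
Joint ranges: [-3.08, 3.08], [-0.75, 2.2], [0.22, 2.44], [-1.43, 4.57], [0, 2.65], [-2.85, 2.85]. Speed limits (rad/s): [2.79, 2.79, 3.14, 3.14, 3.14, 3.14].

### API

Orientations are given as a unit quaternion [x, y, z, w].
In Python, from rig import robot, cams, nets gives the robot as it stands. The module is installed in compiled form; this text tells all that it offers.
- The arm moves only by the tool play_rows, never from a script. Its argument "commands" is a list of rows, each an object of numbers: "x", "y", "z": the shift along the tool's x, y, z in mm; "spin": the turn about the tool's z in rad. In form: [{"x": .., "y": .., "z": .., "spin": ..}, ...]. A call has 1 to 8 rows; each row shifts and turns the pose as measured when the row begins, along the tool's axes as they then stand; what a row does not reach is not made up. A row lasts 1/10 s, in which the tool goes at most 50 mm and 8.59 degrees, less where a joint would pass 70% of its speed; a pose out of reach is approached as far as the arm can. A call is refused whole if a number of a shift passes 50 or a number of a turn 0.15, either way. A call with a gripper value outside its range is refused whole. "grip" is the opening, from 0 (shut) to 1 (fully open), set as the call begins (left out, the last holds). The fingers move at their own pace and stop on an object; "newtons" is the grip in N (left out, the last holds). Time passes only in rows, so rows that do not move let the fingers close. It gives the time, the measured TCP pose, the force and the opening at its end, in the units of the state.
- robot.get_obs(): the state, without advancing time (a new reading comes with each control period).
- cams.camera(name): name is "side" or "top" or "wrist"; returns a dict with "img" (420x560x3 uint8, red, green, blue), "fx", "fy", "cx", "cy" (pixels), "world_to_cam" (4x4, takes a point from world to camera coordinates); the wrist camera has in their place "mount" (4x4, takes a point from camera to tool coordinates, whose origin is the TCP and whose axes are the flange's). Camera axes: x right, y up, looking along -z (the intrinsics and any distortion apply to the point x, -y, -z); pixel columns grow to the right and rows downward; lengths in m; the calibration is good to about 2 mm. The wrist camera is an equidistant fisheye: a pixel r from the principal point sees the ray r / f radians off the axis. A picture is of the moment at which its call begins: read the wrist's pose just before it. There is no depth.
- robot.hand_in(): hands the job in, once; it reports no verdict.
Trained networks look in a picture, given as the dict that the camera call returned (one of the last four; its "shot" number tells which), for a name from the list of things; names that differ only in an ending like _2 or _b are one class to them, and where a whole thing is asked for, a point or a joint stands for the part that bears it (a point fixed in the world has none). Each returns a list of dicts, best first, with "conf" (0 to 1); they miss things now and then, are a little off and sometimes report something else, mostly with a low value. They report only what shows in the picture. A call takes as long as a camera call. They do not tell look-alikes from the thing itself.
- nets.outline_of(picture, name): "region" (420x560 bool, what is visible of it) and "pixel" ([column, row] in pixels, amid what is visible of it).
The state is a dict: "time": time; "q": joint angles; "joint_velocities": joint speeds; "joint_torque": joint torques, N m; "position": TCP position; "tool_rot": TCP orientation; "ft_force": force on the tool from outside, world axes, zero at the start; "moment": the same for the moment, N m; "grip_width": finger opening in m.
Only numpy, scipy, OpenCV 4.12 (cv2) and the standard library are available. Lean on these libraries where they do the work, as an engineer would, in place of code of your own. Each camera call takes 0.05 s, during which the arm holds its last target.

### The job

The lid of the white sample transport box is on, but its four hinged rim sections still stand up. With the closed fingertips, press down the rim on each of the four sides, one after another, until every section clicks fully shut. Only press: do not lift, tip or drag the box, and leave the tube rack, pot and tape roll beside it where they stand.

Things in the scene. Friction and masses are not known exactly. Their poses are not given: they have to be found in the camera images.
- carrier: Loose white sample box, about 1 kg, 130 mm (its x) by 180 mm (its y). Lid: clear window in the middle, grey rim in four hinged sections between fixed 32 mm square corner pieces; shut, all is flush 64 mm above the table. Each section is a 4 mm thick flap, 32 mm wide from its hinge at the window to its outer edge over the box wall. Origin: centre of the underside, on the table; z up
- press_near (a point): Where to press the section on the box's own -x side (113 mm long): top of the flap, mid-length, at three short moulded lines, 23 mm out from the hinge. Shut, it lies at (-56, 0, 64) mm in the box's frame; standing up, some 10 mm higher
- press_far (a point): The same on the box's +x side (113 mm long); shut it lies at (56, 0, 64) mm in the box's frame
- press_left (a point): The same on the box's +y side (63 mm long); shut it lies at (0, 81, 64) mm in the box's frame
- press_right (a point): The same on the box's -y side (63 mm long); shut it lies at (0, -81, 64) mm in the box's frame
- rim_near (a joint): How far the -x section is pressed down, rad: 0 standing up (outer edge 14 mm high), 0.45 shut flush. Pressed at its lines it resists with about 8 to 12 N, gives way at about 0.3 and snaps by itself to 0.45, where it stays; let go before that it springs up again. Above 0.41 counts as shut
- rim_far (a joint): The +x section, same values and behaviour: 0 standing up, 0.45 shut flush
- rim_left (a joint): The +y section, same values and behaviour: 0 standing up, 0.45 shut flush
- rim_right (a joint): The -y section, same values and behaviour: 0 standing up, 0.45 shut flush
- small_rack: White foam tube rack, 50 x 90 mm, 40 mm high, with capped tubes up to 93 mm high, standing on the table about 150 mm from the box's centre on its +x side; leave alone. Origin under its centre
- pot: Sample pot with screw cap, 52 mm wide, 62 mm high, on the table about 165 mm from the box's centre on its +y side; leave alone. Origin under its centre
- tape: Roll of paper tape lying flat, 64 mm wide, 22 mm high, on the table about 165 mm from the box's centre on its -y side; leave alone. Origin under its centre
There are look-alikes about, which are no part of the job. What is shaped like the carrier but pink or yellow is not meant.

How it is judged:
At the end, for the whole second after the job is handed in: All four rim sections are shut (each above 0.41 of 0.45 rad, so within about 1 mm of flush at its edge); the box stands level and at rest within 30 mm of where it was, and the tube rack, pot and tape are within 30 mm of where they were (value of joint each of rim_near, rim_far, rim_left, rim_right above 0.41 rad and distance of each of carrier, small_rack, pot, tape from where it was at the start of the episode below 0.03 m and angle between carrier's own z axis and vertical below 0.05 rad and linear speed of carrier below 0.02 m/s); the robot touches nothing.
It fails at once if the box is lifted (more than 15 mm) or tipped (more than 0.2 rad) (height (world z) of carrier above 0.015 m or angle between carrier's own z axis and vertical above 0.2 rad).
It fails at once if the box is dragged more than 40 mm (distance of carrier from where it was at the start of the episode above 0.04 m).
It fails at once if the tube rack, pot or tape is knocked over or lifted (angle between any of small_rack, pot, tape's own z axis and vertical above 0.5 rad or height (world z) of any of small_rack, pot, tape above 0.03 m).
It also fails if it takes over 54 s, if anything falls off the work surface, if the arm or the gripper's body presses on something with over 40 N, if the wrist force passes 120 N, or if a joint passes its speed limit or range.

## Working session

There is one attempt and no reset: what is moved stays moved. The work goes in short steps, Python scripts to look and compute and a tool call to move; the robot and the scene stay as the last step left them, time stands still between calls to the robot, and variables do not carry over. Pictures are saved under pics/ and viewed, and the job is handed in when it is done.

Besides the shell and the picture viewer there is one more tool, called after "Request:" as name(argument=value, ...) on one line, values as JSON. play_rows: Moves the arm, as the interface text tells. Its arguments: {"type":"object","properties":{"commands":{"type":"array"},"grip":{"type":"number"},"newtons":{"type":"number"}},"required":["commands"]}

```bash
mkdir -p pics; cat > h.py <<'E'
import numpy as np, cv2
from rig import robot, cams, nets
def ray(c,px):
    W=np.array(c["world_to_cam"]);R=W[:3,:3];t=W[:3,3]
    d=np.array([(px[0]-c["cx"])/c["fx"],-(px[1]-c["cy"])/c["fy"],-1.])
    return -R.T@t, R.T@d
def atz(c,px,z):
    o,d=ray(c,px); return o+d*(z-o[2])/d[2]
def proj(c,p):
    W=np.array(c["world_to_cam"]);q=W[:3,:3]@np.array(p)+W[:3,3]
    return np.array([c["cx"]+c["fx"]*q[0]/-q[2], c["cy"]-c["fy"]*q[1]/-q[2]])
def save(n,im): cv2.imwrite("pics/"+n+".png",np.ascontiguousarray(im[...,::-1]))
E
python3 - <<'E'
from h import *
print(robot.get_obs(), robot.tcp_to_grasp)
for n in ("top","side"):
    c=cams.camera(n); save(n+"0",c["img"]); print(n,[k for k in c if k!="img"],np.array(c["world_to_cam"]).round(3).tolist(),c["fx"])
    for k in ("carrier","press_near","press_far","press_left","press_right","small_rack","pot","tape"):
        for r in nets.outline_of(c,k)[:3]: print(k,round(r["conf"],2),r["pixel"],r["region"].sum(),atz(c,r["pixel"],.064).round(3))
E
```

```text
{'time': 0.0, 'q': array([-1.43553341e+00,  5.28491213e-01,  1.43389720e+00, -9.46767287e-06,
        1.18136895e+00, -1.78503079e-01]), 'joint_velocities': array([ 0.00047245,  0.00077944, -0.00019433,  0.00050692,  0.00014812,
        0.00093063]), 'joint_torque': array([ 6.29163223e-04, -4.40040779e+01, -1.76596177e+01,  6.33814163e-02,
        5.83352835e-02, -1.70624321e-04]), 'position': array([ 0.19282616, -0.59374903,  0.22155786]), 'tool_rot': array([ 9.87718222e-01,  1.56241934e-01,  1.90224014e-05, -1.08219884e-03]), 'ft_force': array([ 0.16059559, -0.01295624,  0.61532485]), 'moment': array([0.0551785 , 0.05238233, 0.03015488]), 'grip_width': 0.08693545331147597} 0.0187
top ['fx', 'fy', 'cx', 'cy', 'world_to_cam', 'shot'] [[-0.002, -1.0, -0.002, 0.104], [0.995, -0.002, 0.095, -0.561], [-0.095, -0.002, 0.995, -1.042], [0.0, 0.0, 0.0, 1.0]] 414.810099092626
carrier 0.86 [140.1, 289.8] 4627 [0.361 0.443 0.064]
carrier 0.68 [287.9, 217.1] 4096 [0.539 0.081 0.064]
carrier 0.2 [341.8, 259.4] 367 [ 0.434 -0.051  0.064]
press_near 0.95 [147.3, 311.8] 729 [0.309 0.424 0.064]
press
[... 1239 characters left out ...]
 0.61 [257.8, 217.5] 366 [0.572 0.147 0.064]
press_far 0.88 [196.2, 355.3] 1506 [0.417 0.458 0.064]
press_far 0.84 [283.5, 197.2] 665 [0.577 0.058 0.064]
press_far 0.57 [314.3, 158.8] 339 [ 0.619 -0.11   0.064]
press_left 0.82 [253.6, 219.5] 382 [0.575 0.158 0.064]
press_left 0.76 [192.6, 409.0] 952 [0.353 0.521 0.064]
press_left 0.7 [348.0, 166.6] 223 [ 0.537 -0.138  0.064]
press_right 0.65 [316.0, 135.1] 241 [ 0.686 -0.203  0.064]
press_right 0.57 [250.6, 331.4] 805 [0.383 0.368 0.064]
small_rack 0.66 [256.1, 180.9] 1145 [0.665 0.054 0.064]
small_rack 0.35 [288.6, 223.8] 5582 [0.51  0.119 0.064]
pot 0.6 [208.4, 231.9] 710 [0.618 0.248 0.064]
tape 0.82 [366.6, 223.4] 526 [0.387 0.01  0.064]
```

View pics/top0.png

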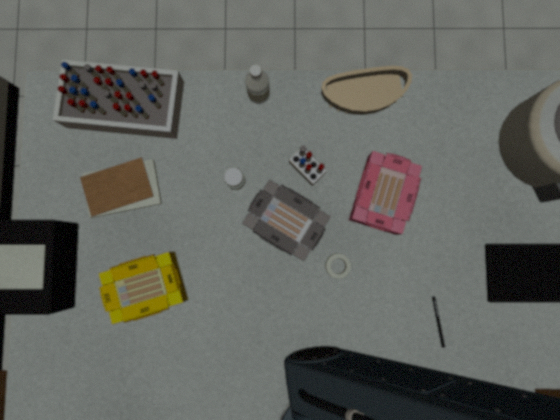

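View pics/side0.png

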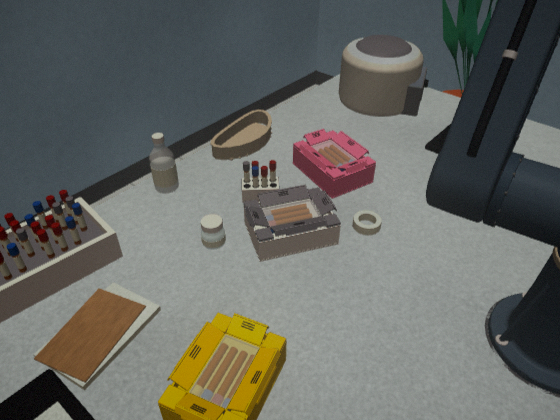

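The target is the grey-rimmed box at top pixel (288,217) and side pixel (292,220). The pink and yellow boxes are look-alikes. I'll zoom in and fit its pose.

```bash
python3 - <<'E'
from h import *
from scipy.optimize import least_squares
T=cams.camera("top");S=cams.camera("side")
H=.074
loc={"press_near":(-.056,0),"press_far":(.056,0),"press_left":(0,.081),"press_right":(0,-.081)}
obs=[]
g=np.array([.538,.082]);
for c,nm in((T,"top"),(S,"side")):
    for k,l in loc.items():
        for r in nets.outline_of(c,k):
            w=atz(c,r["pixel"],H)[:2]
            if np.linalg.norm(w-g)<.12: print(nm,k,round(r["conf"],2),r["pixel"],w.round(3))
            if np.linalg.norm(w-g)<.12: obs.append((c,k,l,np.array(r["pixel"])))
def world(p,l,z):
    cs,sn=np.cos(p[2]),np.sin(p[2]); return [p[0]+cs*l[0]-sn*l[1],p[1]+sn*l[0]+cs*l[1],z]
best=None
for y0 in (0.5,-.5,1.0,.8,2.5,3.7):
    f=lambda p:np.concatenate([(proj(c,world(p,l,.073))-x) for c,k,l,x in obs])
    s=least_squares(f,[*g,y0],loss="soft_l1",f_scale=2)
    print(y0,s.x.round(4),s.cost)
    if best is None or s.cost<best.cost: best=s
p=best.x
print(best.fun.reshape(-1,2).round(1).tolist())
np.save("p.npy",p)
for c,n,(u,v) in((T,"top",(288,217)),(S,"side",(292,220))):
    im=c["img"][v-70:v+70,u-90:u+90].copy(); im=cv2.resize(im,None,fx=4,fy=4,interpolation=cv2.INTER_CUBIC); save("z1raw_"+n,im)
    def P(l,z): return tuple(int(a) for a in ((proj(c,world(p,l,z))-[u-90,v-70]+.5)*4))
    for z,col in((.064,(0,255,0)),(0,(255,0,0))):
        q=[P(l,z) for l in((-.065,-.09),(.065,-.09),(.065,.09),(-.065,.09))]
        for a in range(4): cv2.line(im,q[a],q[(a+1)%4],col,1)
    for k,l in loc.items(): cv2.circle(im,P(l,.074),5,(0,0,255),1)
    save("z1_"+n,im)
for k,l in loc.items(): print(k,np.round(world(p,l,.064),4))
for k in("small_rack","pot","tape"):
    for c in(T,S):
        r=nets.outline_of(c,k); print(k,[atz(c,x["pixel"],{"small_rack":.06,"pot":.05,"tape":.02}[k])[:2].round(3) for x in r[:1]])
E
```

```text
top press_near 0.81 [274.8, 238.7] [0.485 0.114]
top press_left 0.79 [259.8, 203.7] [0.571 0.151]
top press_left 0.16 [287.4, 217.9] [0.536 0.083]
top press_right 0.56 [312.4, 235.1] [0.494 0.022]
side press_near 0.88 [295.9, 227.6] [0.484 0.127]
side press_far 0.88 [283.7, 198.2] [0.566 0.07 ]
side press_left 0.87 [252.7, 217.0] [0.573 0.161]
side press_right 0.54 [322.1, 198.7] [0.501 0.015]
side press_right 0.46 [254.9, 214.6] [0.575 0.153]
0.5 [ 0.5328  0.09   -0.5242] 265.6463451447517
-0.5 [ 0.5328  0.09   -0.5242] 265.6463451419538
1.0 [ 0.5328  0.09   -0.5242] 265.6463451541654
0.8 [ 0.5328  0.09   -0.5242] 265.6463451455442
2.5 [ 0.5328  0.09   -0.5242] 265.6463451425706
3.7 [0.5328 0.09   5.759 ] 265.6463451443916
[[-1.8, 0.3], [-3.9, -0.8], [-31.5, -15.0], [0.7, 0.6], [2.5, -1.9], [-3.0, -4.1], [0.4, 0.1], [1.9, 3.0], [69.1, -12.9]]
press_near [0.4843 0.118  0.064 ]
press_far [0.5813 0.062  0.064 ]
press_left [0.5733 0.1601 0.064 ]
press_right [0.4922 0.0199 0.064 ]
small_rack [array([0.675, 0.033])]
small_rack [array([0.668, 0.045])]
pot [array([0.633, 0.218])]
pot [array([0.629, 0.239])]
tape [array([ 0.424, -0.068])]
tape [array([ 0.408, -0.024])]
```

View pics/z1_top.png

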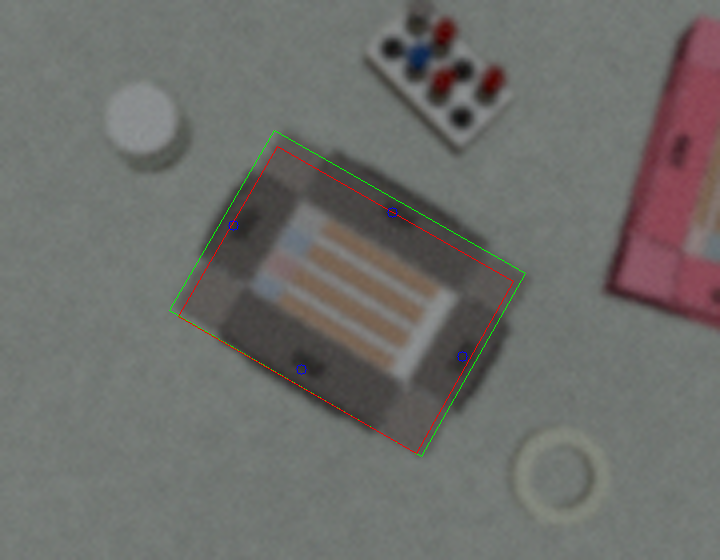

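View pics/z1_side.png

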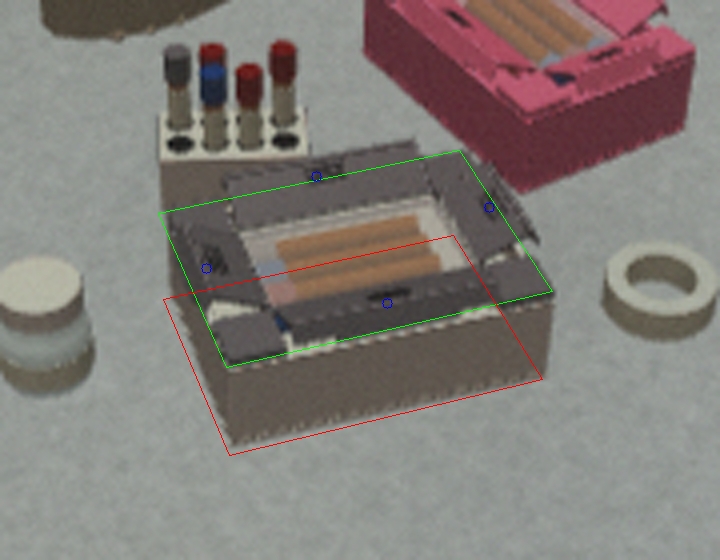

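Overlay is close to the box but 1–3 mm off the marks. Marks in the zoomed top view are at about (310,367), (245,220), (470,353) and (400,213). In the side view they are at (388,295), (211,255), (323,171) and (489,207). I'll refit with those, plus the box corners.

```bash
python3 - <<'E'
from h import *
from scipy.optimize import least_squares
T=cams.camera("top");S=cams.camera("side")
g=np.load("p.npy")
n,f_,l_,r_=(-.055,0),(.055,0),(0,.080),(0,-.080)
top=[(n,.074,(310,367)),(l_,.074,(245,220)),(r_,.074,(470,353)),(f_,.074,(400,213)),((-.065,.09),.064,(178,306)),((-.065,-.09),.064,(414,455)),((.065,.09),.064,(278,145))]
side=[(n,.074,(388,295)),(l_,.074,(211,255)),(f_,.074,(323,171)),(r_,.074,(489,207)),((-.065,.09),.064,(231,361)),((-.065,-.09),.064,(553,290)),((-.065,.09),0,(232,444)),((-.065,-.09),0,(542,375))]
o=[(T,l,z,(288-90+a/4-.5,217-70+b/4-.5)) for l,z,(a,b) in top]+[(S,l,z,(292-90+a/4-.5,220-70+b/4-.5)) for l,z,(a,b) in side]
def world(p,l,z):
    cs,sn=np.cos(p[2]),np.sin(p[2]); return [p[0]+cs*l[0]-sn*l[1],p[1]+sn*l[0]+cs*l[1],z]
for sel in (o[:7],o[7:],o):
    s=least_squares(lambda p:np.concatenate([proj(c,world(p,l,z))-x for c,l,z,x in sel]),g,loss="soft_l1")
    print(s.x.round(4),s.fun.reshape(-1,2).round(1).tolist())
np.save("p.npy",s.x);p=s.x
for k,l in dict(near=(-.057,0),far=(.057,0),left=(0,.082),right=(0,-.082)).items(): print(k,np.round(world(p,l,.064),4))
R=robot.get_obs(); 
from scipy.spatial.transform import Rotation as Ro
print(Ro.from_quat(R["tool_rot"]).as_matrix().round(4), R["position"])
E
```

```text
[ 0.5339  0.0856 -0.5336] [[-0.2, -0.2], [-0.6, 0.8], [-0.6, 0.5], [-0.1, -0.2], [-0.5, 0.2], [3.3, 0.0], [1.2, -4.2]]
[ 0.535   0.0848 -0.5445] [[0.0, 0.1], [0.0, 1.3], [-0.1, 0.1], [0.7, -0.9], [-1.0, -0.7], [0.3, -0.6], [-0.5, 0.5], [0.5, 0.0]]
[ 0.5344  0.0855 -0.5386] [[-0.2, -0.5], [-0.4, 0.5], [-0.6, 0.4], [0.1, -0.4], [-0.4, -0.2], [3.2, -0.1], [1.5, -4.5], [0.2, 0.4], [0.1, 1.7], [-0.3, 0.4], [0.7, -0.8], [-0.8, -0.3], [0.4, -0.5], [-0.3, 0.9], [0.6, 0.1]]
near [0.4855 0.1147 0.064 ]
far [0.5834 0.0562 0.064 ]
left [0.5765 0.1559 0.064 ]
right [0.4924 0.0151 0.064 ]
[[ 0.9512  0.3087 -0.    ]
 [ 0.3087 -0.9512  0.    ]
 [-0.     -0.     -1.    ]] [ 0.19292896 -0.59444701  0.22254061]
```

Pose is consistent in both views: centre (0.534, 0.0855), yaw about -0.54. First I shut the fingers and spin so that tool x lies along box +y and tool y along box +x.

Request:
play_rows(commands=[{"spin":-0.145},{"spin":-0.145},{"spin":-0.145},{"spin":-0.145},{"spin":-0.14},{"x":0}], grip=0, newtons=20)

```text
invalid input
```

```bash
cat >> h.py <<'E'
from scipy.spatial.transform import Rotation as Ro
PT=dict(near=(-.056,0),far=(.056,0),left=(0,.081),right=(0,-.081))
def deltas():
    p=np.load("p.npy");o=robot.get_obs();R=Ro.from_quat(o["tool_rot"]).as_matrix();x=np.array(o["position"])
    print("t",round(o["time"],2),"pos",x.round(4),"F",np.round(o["ft_force"],1),"q",np.round(o["q"],2),"grip",round(o["grip_width"],4),"yaw err",round(np.arctan2(R[1,1],R[0,1])-p[2],3))
    cs,sn=np.cos(p[2]),np.sin(p[2])
    for k,l in PT.items():
        w=np.array([p[0]+cs*l[0]-sn*l[1],p[1]+sn*l[0]+cs*l[1],.064]); print(k,"tool mm",(R.T@(w-x)*1000).round(1))
E
python3 -c "
from h import *
deltas()"
```

```text
t 1.8 pos [ 0.1929 -0.5944  0.2225] F [0.3 0.1 0. ] q [-1.44  0.53  1.43 -0.    1.18 -0.18] grip 0.0871 yaw err -0.718
near tool mm [ 497.8 -583.5  158.6]
far tool mm [ 571.6 -499.1  158.6]
left tool mm [ 595.7 -594.6  158.6]
right tool mm [ 473.7 -488.   158.6]
```

Request:
play_rows(commands=[{"x":0,"y":0,"z":0,"spin":-0.145},{"x":0,"y":0,"z":0,"spin":-0.145},{"x":0,"y":0,"z":0,"spin":-0.145},{"x":0,"y":0,"z":0,"spin":-0.145},{"x":0,"y":0,"z":0,"spin":-0.14},{"x":0,"y":0,"z":0,"spin":0}], grip=0, newtons=20)

```text
time: 2.4
position: [0.193, -0.5944, 0.2226]
tool_rot: [0.863, 0.505, 0.0, 0.0]
ft_force: [-0.7, 0.5, -0.2]
grip_width: 0.0468
```

```bash
python3 -c "
from h import *
deltas()"
```

```text
t 2.4 pos [ 0.193  -0.5944  0.2226] F [-0.7  0.5 -0.2] q [-1.44  0.53  1.43  0.    1.18 -0.92] grip 0.0468 yaw err 0.027
near tool mm [761.6 -90.8 158.6]
far tool mm [758.5  21.2 158.6]
left tool mm [841.  -32.6 158.6]
right tool mm [679.1 -37.  158.6]
```

Request:
play_rows(commands=[{"x":40,"y":0,"z":0,"spin":0},{"x":48,"y":-3,"z":0,"spin":0},{"x":48,"y":-3,"z":0,"spin":0},{"x":48,"y":-3,"z":0,"spin":0},{"x":48,"y":-3,"z":0,"spin":0},{"x":48,"y":-3,"z":0,"spin":0},{"x":48,"y":-3,"z":0,"spin":0},{"x":48,"y":-3,"z":0,"spin":0}])

```text
time: 3.2
position: [0.3669, -0.2568, 0.2212]
tool_rot: [0.873, 0.487, -0.001, 0.006]
ft_force: [0.4, -0.8, -0.4]
grip_width: 0.0001
```

```bash
python3 -c "
from h import *
deltas()"
```

```text
t 3.2 pos [ 0.3669 -0.2568  0.2212] F [ 0.4 -0.8 -0.4] q [-0.86  0.29  1.87 -0.01  0.98 -0.3 ] grip 0.0001 yaw err -0.014
near tool mm [379.6 -94.5 153.5]
far tool mm [381.1  17.5 154.6]
left tool mm [461.3 -39.7 153.5]
right tool mm [299.4 -37.4 154.7]
```

Request:
play_rows(commands=[{"x":45,"y":-6,"z":0,"spin":0},{"x":45,"y":-6,"z":0,"spin":0},{"x":45,"y":-6,"z":5,"spin":0},{"x":45,"y":-6,"z":10,"spin":0},{"x":45,"y":-6,"z":10,"spin":0},{"x":45,"y":-6,"z":10,"spin":0},{"x":20,"y":0,"z":0,"spin":0},{"x":0,"y":0,"z":0,"spin":0}])

```text
time: 4.0
position: [0.4995, 0.0227, 0.1853]
tool_rot: [0.878, 0.478, 0.003, 0.01]
ft_force: [0.5, 0.2, -0.9]
grip_width: 0.0002
```

```bash
python3 -c "
from h import *
deltas()"
```

```text
t 4.0 pos [0.4995 0.0227 0.1853] F [ 0.5  0.2 -0.9] q [-0.17  0.41  1.79 -0.02  0.92  0.41] grip 0.0002 yaw err -0.035
near tool mm [ 70.2 -63.2 119.7]
far tool mm [ 74.2  48.7 122. ]
left tool mm [153.1 -10.2 120.5]
right tool mm [ -8.8  -4.4 121.3]
```

Request:
play_rows(commands=[{"x":-9,"y":-4,"z":20,"spin":0},{"x":0,"y":0,"z":30,"spin":0},{"x":0,"y":0,"z":25,"spin":0},{"x":0,"y":0,"z":10,"spin":0},{"x":0,"y":0,"z":0,"spin":0}])

```text
time: 4.5
position: [0.4938, 0.0132, 0.1]
tool_rot: [0.881, 0.474, 0.005, 0.012]
ft_force: [-0.5, -0.1, -0.0]
grip_width: 0.0005
```

```bash
python3 - <<'E'
from h import *
deltas()
c=cams.camera("side"); save("s2",cv2.resize(c["img"][130:310,180:420],None,fx=3,fy=3,interpolation=cv2.INTER_CUBIC))
E
```

```text
t 4.5 pos [0.4938 0.0132 0.1   ] F [-0.5 -0.1 -0. ] q [-0.19  0.55  1.88 -0.02  0.69  0.41] grip 0.0005 yaw err -0.045
near tool mm [ 80.3 -62.7  34.1]
far tool mm [85.3 49.1 37.1]
left tool mm [163.7 -10.5  35.2]
right tool mm [ 1.9 -3.2 36. ]
```

View pics/s2.png

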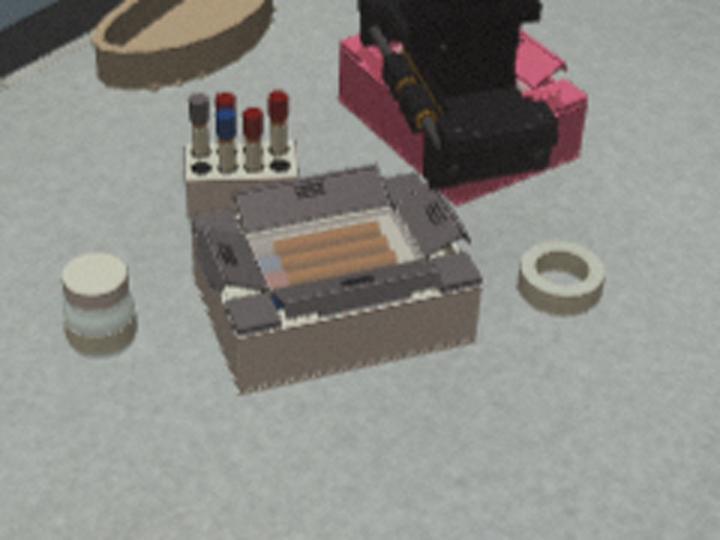

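The gripper does not look to be above the right flap, so I'm checking the whole view against the projected TCP.

```bash
python3 - <<'E'
from h import *
x=robot.get_obs()["position"]
for n in("side","top","wrist"):
    c=cams.camera(n); im=c["img"].copy()
    if n!="wrist":
        print(n,proj(c,x)); cv2.circle(im,tuple(int(a) for a in proj(c,x)),4,(255,0,0),1)
    else: print(c["mount"],c["fx"],c["cx"],c["cy"])
    save("f3"+n,im)
E
```

```text
side [325.95244171 189.9400531 ]
top [316.76962096 234.49231864]
[[-9.89826483e-04  9.70011131e-01  2.43058481e-01  6.60415905e-02]
 [ 9.99999290e-01  1.12145694e-03 -4.03194885e-04 -9.33142650e-04]
 [-6.63683147e-04  2.43057910e-01 -9.70011553e-01 -1.61992054e-01]
 [ 0.00000000e+00  0.00000000e+00  0.00000000e+00  1.00000000e+00]] 325.19226210127806 279.721903590145 215.23781028170043
```

View pics/f3side.png

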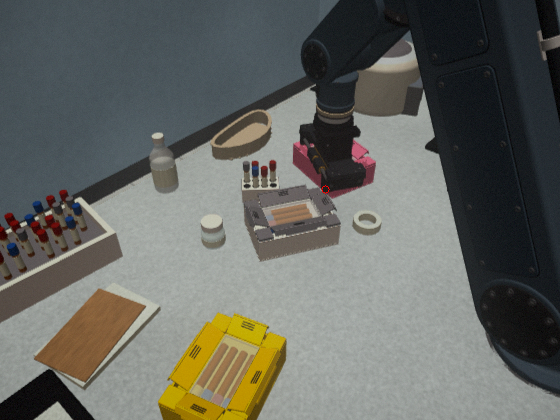

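View pics/f3top.png

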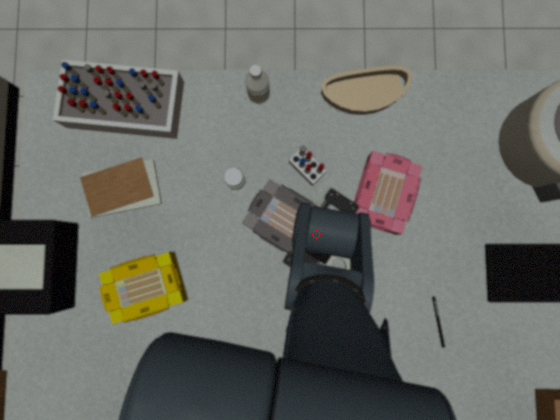

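View pics/f3wrist.png

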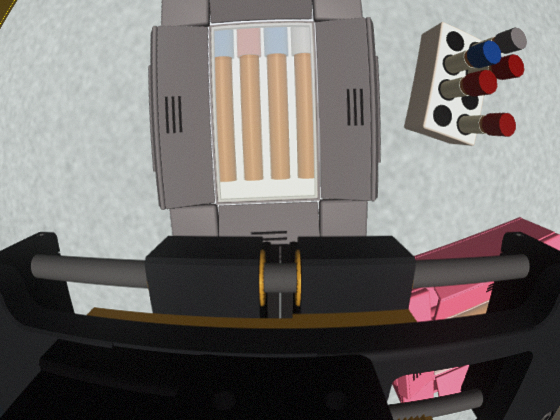

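```bash
cat >> h.py <<'E'
def wproj(c,pt):
    M=np.array(c["mount"]); q=np.linalg.inv(M)@np.array([*pt,1.]); v=np.array([q[0],-q[1],-q[2]])
    th=np.arctan2(np.hypot(v[0],v[1]),v[2]); d=v[:2]/(np.hypot(v[0],v[1])+1e-9)
    return np.array([c["cx"],c["cy"]])+d*th*c["fx"]
def wdraw(name):
    p=np.load("p.npy");o=robot.get_obs();c=cams.camera("wrist");R=Ro.from_quat(o["tool_rot"]).as_matrix();x=np.array(o["position"])
    im=c["img"].copy(); cs,sn=np.cos(p[2]),np.sin(p[2])
    def W(l,z): return tuple(int(a) for a in wproj(c,R.T@(np.array([p[0]+cs*l[0]-sn*l[1],p[1]+sn*l[0]+cs*l[1],z])-x)))
    q=[W(l,.064) for l in((-.065,-.09),(.065,-.09),(.065,.09),(-.065,.09))]
    for a in range(4): cv2.line(im,q[a],q[(a+1)%4],(0,255,0),1)
    for l in PT.values(): cv2.circle(im,W(l,.074),4,(0,0,255),1); cv2.circle(im,W(l,.064),4,(0,255,255),1)
    cv2.circle(im,tuple(int(a) for a in wproj(c,(0,0,0))),4,(255,0,0),1)
    save(name,im)
E
python3 - <<'E'
from h import *
wdraw("w4")
c=cams.camera("side"); save("s4",cv2.resize(c["img"][110:230,240:400],None,fx=5,fy=5,interpolation=cv2.INTER_CUBIC))
E
```

```text
(no output)
```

View pics/w4.png

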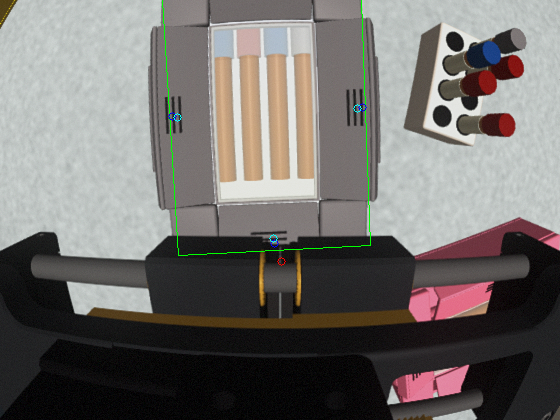

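View pics/s4.png

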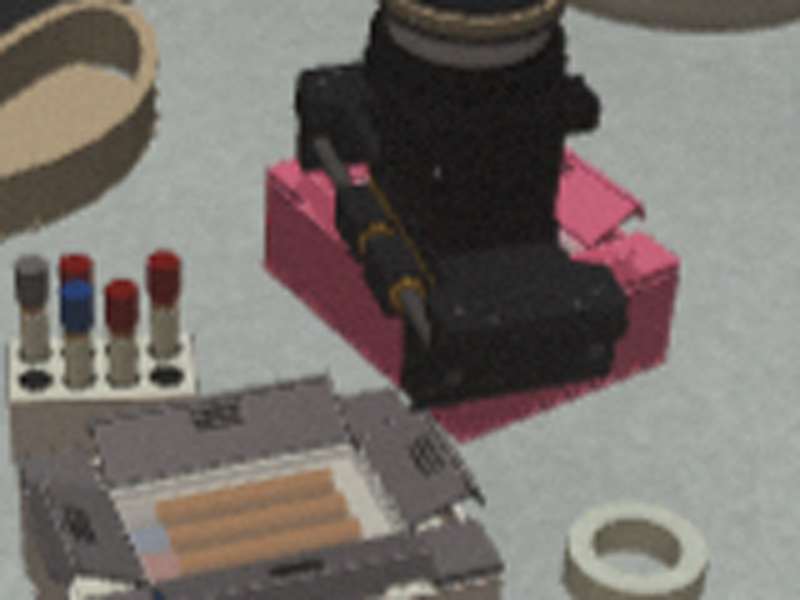

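```bash
python3 - <<'E'
from h import *
im=cv2.imread("pics/f3wrist.png")[210:345,190:370]
im=np.clip(im.astype(float)*2.5+20,0,255).astype('uint8')
cv2.imwrite("pics/z5.png",cv2.resize(im,None,fx=4,fy=4,interpolation=cv2.INTER_CUBIC))
E
```

```text
(no output)
```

View pics/z5.png

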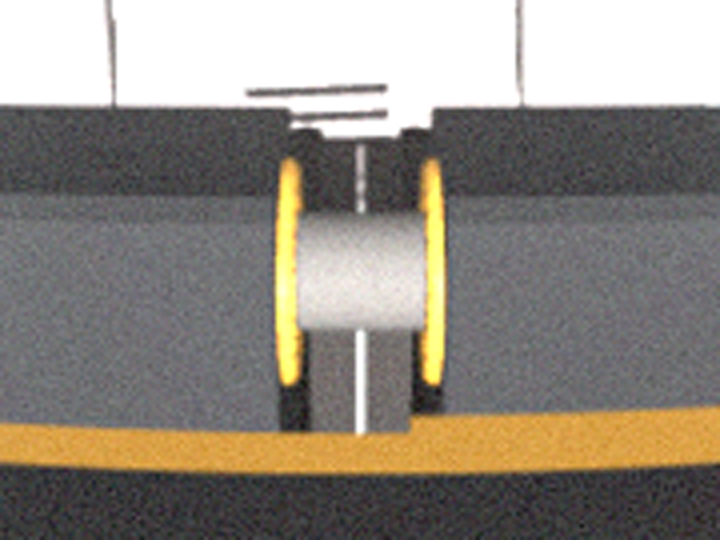

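Fingertips show in the wrist view: tip edge at (280,244), with the TCP projecting to (281,262). Projected press points fall within a few pixels of the marks. Now I press right in small steps.

Request:
play_rows(commands=[{"x":1,"y":-3,"z":8,"spin":0},{"x":0,"y":0,"z":8,"spin":0},{"x":0,"y":0,"z":5,"spin":0},{"x":0,"y":0,"z":3,"spin":0}])

```text
time: 5.2
position: [0.4953, 0.0159, 0.0781]
tool_rot: [0.88, 0.475, 0.008, 0.015]
ft_force: [-2.9, -2.1, 9.1]
grip_width: 0.0005
```

```bash
python3 - <<'E'
from h import *
deltas()
E
```

```text
t 5.2 pos [0.4953 0.0159 0.0781] F [-2.9 -2.1  9.1] q [-0.19  0.59  1.9  -0.02  0.62  0.41] grip 0.0005 yaw err -0.042
near tool mm [ 77.3 -61.9  11.9]
far tool mm [82.1 50.  15.9]
left tool mm [160.6  -9.4  13.8]
right tool mm [-1.2 -2.5 14. ]
```

Request:
play_rows(commands=[{"x":0,"y":-2,"z":5,"spin":0},{"x":0,"y":0,"z":4,"spin":0},{"x":0,"y":0,"z":3,"spin":0}])

```text
time: 5.5
position: [0.4947, 0.0154, 0.0661]
tool_rot: [0.879, 0.476, 0.008, 0.017]
ft_force: [0.3, -1.3, -0.6]
grip_width: 0.0005
```

```bash
python3 - <<'E'
from h import *
deltas()
E
```

```text
t 5.5 pos [0.4947 0.0154 0.0661] F [ 0.3 -1.3 -0.6] q [-0.19  0.61  1.91 -0.03  0.59  0.42] grip 0.0005 yaw err -0.04
near tool mm [ 78.2 -61.   -0.3]
far tool mm [82.7 50.8  3.9]
left tool mm [161.3  -8.4   1.5]
right tool mm [-0.5 -1.9  2. ]
```

Force fell from 9 N to 0, so it seems to have snapped. I lift and look.

Request:
play_rows(commands=[{"x":0,"y":0,"z":1.5,"spin":0},{"x":0,"y":0,"z":-10,"spin":0},{"x":0,"y":0,"z":-25,"spin":0},{"x":0,"y":0,"z":-5,"spin":0},{"x":0,"y":0,"z":0,"spin":0}])

```text
time: 6.0
position: [0.4932, 0.0167, 0.1051]
tool_rot: [0.879, 0.476, 0.008, 0.016]
ft_force: [0.2, 0.6, 0.3]
grip_width: 0.0005
```

```bash
python3 - <<'E'
from h import *
deltas(); wdraw("w6")
E
```

```text
t 6.0 pos [0.4932 0.0167 0.1051] F [0.2 0.6 0.3] q [-0.18  0.53  1.89 -0.02  0.69  0.41] grip 0.0005 yaw err -0.04
near tool mm [ 77.9 -60.5  38.8]
far tool mm [82.4 51.3 42.8]
left tool mm [161.1  -7.8  40.6]
right tool mm [-0.8 -1.3 41.1]
```

View pics/w6.png

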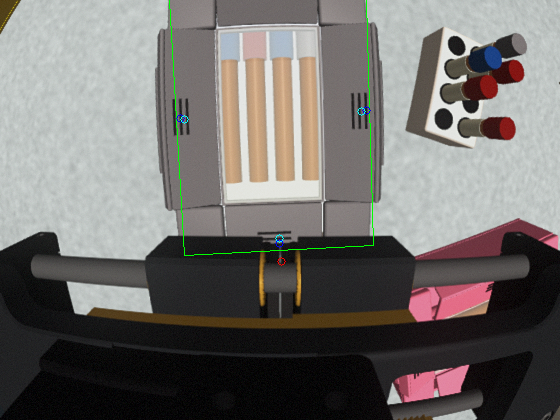

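Box is unmoved. Next is near.

Request:
play_rows(commands=[{"x":26,"y":-20,"z":0,"spin":0},{"x":26,"y":-20,"z":0,"spin":0},{"x":26,"y":-20,"z":0,"spin":0},{"x":0,"y":0,"z":0,"spin":0}])

```text
time: 6.45
position: [0.4859, 0.1163, 0.1004]
tool_rot: [0.881, 0.474, 0.007, 0.016]
ft_force: [1.2, -0.0, -0.5]
grip_width: 0.0003
```

```bash
python3 - <<'E'
from h import *
deltas(); wdraw("w7")
c=cams.camera("side"); save("s7",cv2.resize(c["img"][110:290,210:400],None,fx=3.2,fy=3.2,interpolation=cv2.INTER_CUBIC))
E
```

```text
t 6.45 pos [0.4859 0.1163 0.1004] F [ 1.2 -0.  -0.5] q [ 0.02  0.55  1.87 -0.03  0.69  0.63] grip 0.0003 yaw err -0.045
near tool mm [-1.5  0.3 36.4]
far tool mm [  3.6 112.1  40.3]
left tool mm [82.  52.5 38. ]
right tool mm [-79.8  59.9  38.6]
```

View pics/w7.png

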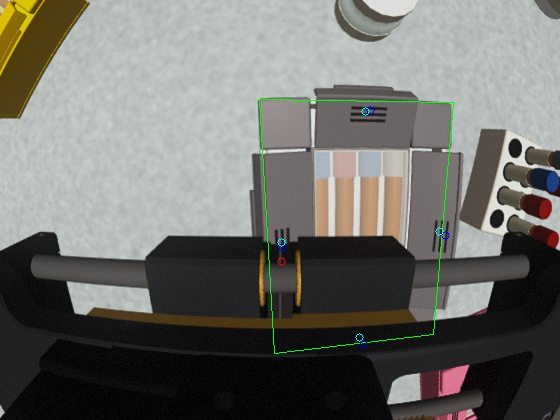

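View pics/s7.png

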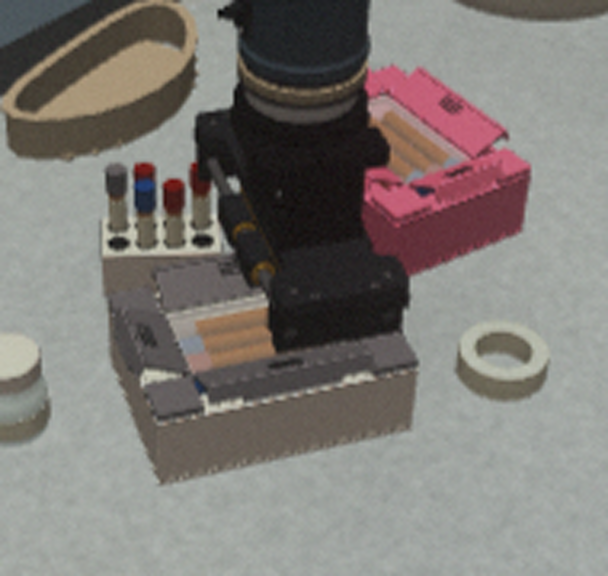

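The near mark sits straight ahead of the fingertips, at about (282,238). Pressing.

Request:
play_rows(commands=[{"x":0,"y":0,"z":10,"spin":0},{"x":0,"y":0,"z":8,"spin":0},{"x":0,"y":0,"z":5,"spin":0},{"x":0,"y":0,"z":5,"spin":0},{"x":0,"y":0,"z":4,"spin":0}])

```text
time: 7.05
position: [0.4883, 0.11, 0.0663]
tool_rot: [0.883, 0.47, 0.007, 0.016]
ft_force: [-0.4, 1.6, 1.7]
grip_width: 0.0006
```

```bash
python3 - <<'E'
from h import *
deltas()
E
```

```text
t 7.05 pos [0.4883 0.11   0.0663] F [-0.4  1.6  1.7] q [ 0.01  0.62  1.89 -0.04  0.61  0.63] grip 0.0006 yaw err -0.055
near tool mm [ 2.4 -4.   2.2]
far tool mm [  8.5 107.8   6.1]
left tool mm [86.3 47.5  3.8]
right tool mm [-75.4  56.3   4.4]
```

Request:
play_rows(commands=[{"x":0,"y":0,"z":2,"spin":0},{"x":0,"y":0,"z":1,"spin":0}])

```text
time: 7.25
position: [0.4883, 0.1094, 0.064]
tool_rot: [0.884, 0.468, 0.007, 0.015]
ft_force: [-3.4, 4.8, 25.7]
grip_width: 0.0005
```

Request:
play_rows(commands=[{"x":0,"y":0,"z":-10,"spin":0},{"x":0,"y":0,"z":-25,"spin":0},{"x":28,"y":17,"z":-5,"spin":0},{"x":28,"y":17,"z":0,"spin":0},{"x":28,"y":16,"z":0,"spin":0},{"x":0,"y":0,"z":0,"spin":0}])

```text
time: 7.85
position: [0.5777, 0.1492, 0.1061]
tool_rot: [0.885, 0.466, 0.006, 0.015]
ft_force: [0.0, -0.4, 0.2]
grip_width: 0.0002
```

```bash
python3 - <<'E'
from h import *
deltas(); wdraw("w8")
c=cams.camera("side"); save("s8",cv2.resize(c["img"][110:290,210:400],None,fx=3.2,fy=3.2,interpolation=cv2.INTER_CUBIC))
E
```

```text
t 7.85 pos [0.5777 0.1492 0.1061] F [ 0.  -0.4  0.2] q [ 0.08  0.64  1.62 -0.03  0.86  0.7 ] grip 0.0002 yaw err -0.063
near tool mm [-80.4 -56.8  40.6]
far tool mm [-73.4  54.9  44.2]
left tool mm [ 4.  -6.1 42. ]
right tool mm [-157.7    4.1   42.8]
```

View pics/w8.png

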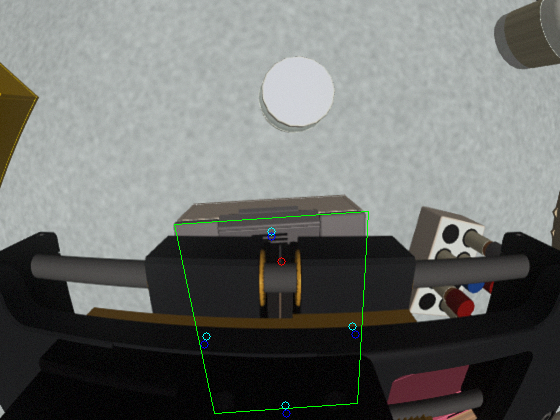

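View pics/s8.png

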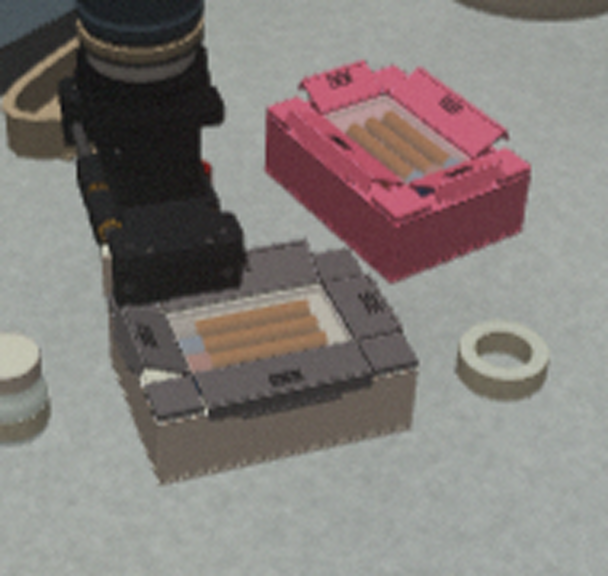

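Near and right are flush in the side view. Next is left: the mark is 11 px left of the tool axis, about 6 mm, which agrees.

Request:
play_rows(commands=[{"x":4,"y":-6,"z":5,"spin":-0.05},{"x":0,"y":0,"z":5,"spin":0},{"x":0,"y":0,"z":5,"spin":0},{"x":0,"y":0,"z":0,"spin":0}])

```text
time: 8.35
position: [0.5641, 0.1518, 0.0873]
tool_rot: [0.873, 0.487, -0.003, 0.012]
ft_force: [-0.3, 0.1, 0.4]
grip_width: 0.0005
```

```bash
python3 - <<'E'
from h import *
deltas()
E
```

```text
t 8.35 pos [0.5641 0.1518 0.0873] F [-0.3  0.1  0.4] q [ 0.08  0.66  1.65 -0.03  0.83  0.66] grip 0.0005 yaw err -0.015
near tool mm [-72.4 -46.8  23.7]
far tool mm [-70.7  65.1  25.7]
left tool mm [ 9.4  8.  23.3]
right tool mm [-152.6   10.4   26.1]
```

Request:
play_rows(commands=[{"x":9,"y":8,"z":0,"spin":0},{"x":0,"y":0,"z":0,"spin":0},{"x":0,"y":0,"z":0,"spin":0}])

```text
time: 8.65
position: [0.5765, 0.1547, 0.0873]
tool_rot: [0.874, 0.486, -0.003, 0.012]
ft_force: [-0.2, 0.8, -0.4]
grip_width: 0.0004
```

```bash
python3 - <<'E'
from h import *
deltas()
E
```

```text
t 8.65 pos [0.5765 0.1547 0.0873] F [-0.2  0.8 -0.4] q [ 0.09  0.67  1.61 -0.03  0.85  0.66] grip 0.0004 yaw err -0.017
near tool mm [-81.5 -55.7  23.6]
far tool mm [-79.6  56.2  25.7]
left tool mm [ 0.4 -1.1 23.3]
right tool mm [-161.6    1.6   26.1]
```

Request:
play_rows(commands=[{"x":0,"y":0,"z":7,"spin":0},{"x":0,"y":0,"z":5,"spin":0},{"x":0,"y":0,"z":5,"spin":0},{"x":0,"y":0,"z":4,"spin":0}])

```text
time: 9.05
position: [0.5795, 0.1571, 0.0684]
tool_rot: [0.874, 0.485, 0.002, 0.012]
ft_force: [-0.2, 1.4, 2.2]
grip_width: 0.0006
```

```bash
python3 - <<'E'
from h import *
deltas()
E
```

```text
t 9.05 pos [0.5795 0.1571 0.0684] F [-0.2  1.4  2.2] q [ 0.09  0.7   1.62 -0.03  0.81  0.67] grip 0.0006 yaw err -0.019
near tool mm [-85.7 -56.4   3.9]
far tool mm [-83.5  55.6   6.4]
left tool mm [-3.6 -2.   4.4]
right tool mm [-165.6    1.1    5.8]
```

Request:
play_rows(commands=[{"x":-3,"y":0,"z":2,"spin":0},{"x":0,"y":0,"z":2,"spin":0},{"x":0,"y":0,"z":1,"spin":0}])

```text
time: 9.35
position: [0.5772, 0.154, 0.0641]
tool_rot: [0.874, 0.485, 0.001, 0.012]
ft_force: [-2.8, 1.8, 13.9]
grip_width: 0.0006
```

Request:
play_rows(commands=[{"x":0,"y":0,"z":-10,"spin":0},{"x":0,"y":0,"z":-25,"spin":0},{"x":0,"y":0,"z":-5,"spin":0},{"x":-26,"y":18,"z":0,"spin":0},{"x":-26,"y":18,"z":0,"spin":0},{"x":-26,"y":18,"z":0,"spin":0},{"x":0,"y":0,"z":0,"spin":0},{"x":0,"y":0,"z":0,"spin":0}])

```text
time: 10.15
position: [0.5798, 0.0559, 0.1053]
tool_rot: [0.874, 0.486, -0.001, 0.012]
ft_force: [-0.8, -0.8, 0.4]
grip_width: 0.0
```

```bash
python3 - <<'E'
from h import *
deltas(); wdraw("w9")
c=cams.camera("side"); save("s9",cv2.resize(c["img"][110:290,210:400],None,fx=3.2,fy=3.2,interpolation=cv2.INTER_CUBIC))
E
```

```text
t 10.15 pos [0.5798 0.0559 0.1053] F [-0.8 -0.8  0.4] q [-0.08  0.63  1.65 -0.03  0.86  0.49] grip 0.0 yaw err -0.017
near tool mm [   0.8 -110.9   39.1]
far tool mm [ 2.7  1.1 41.3]
left tool mm [ 82.8 -56.3  39.1]
right tool mm [-79.2 -53.5  41.3]
```

View pics/w9.png

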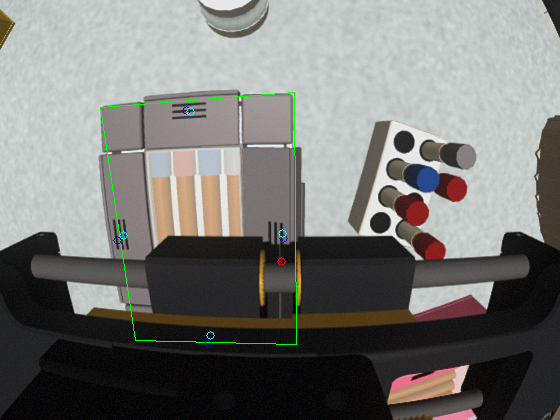

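View pics/s9.png

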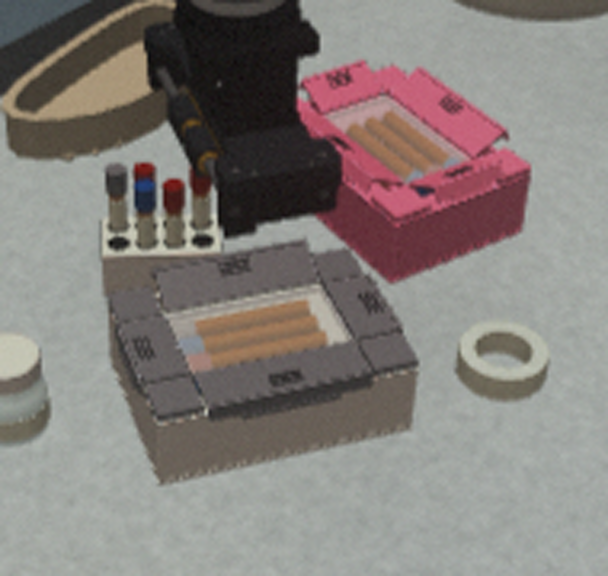

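Left is flush too. On far, the mark is at about (276,233), so I shift y by -2 mm.

Request:
play_rows(commands=[{"x":2,"y":-2,"z":10,"spin":0},{"x":0,"y":0,"z":8,"spin":0},{"x":0,"y":0,"z":5,"spin":0},{"x":0,"y":0,"z":3,"spin":0}])

```text
time: 10.65
position: [0.5786, 0.0624, 0.0766]
tool_rot: [0.872, 0.489, -0.001, 0.011]
ft_force: [0.4, 0.4, 5.7]
grip_width: 0.0007
```

```bash
python3 - <<'E'
from h import *
deltas()
E
```

```text
t 10.65 pos [0.5786 0.0624 0.0766] F [0.4 0.4 5.7] q [-0.07  0.67  1.66 -0.03  0.8   0.5 ] grip 0.0007 yaw err -0.011
near tool mm [  -3.8 -105.9   10.6]
far tool mm [-2.6  6.  12.7]
left tool mm [ 77.8 -50.8  10.6]
right tool mm [-84.2 -49.1  12.8]
```

Request:
play_rows(commands=[{"x":-1,"y":3,"z":4,"spin":0},{"x":0,"y":1,"z":4,"spin":0},{"x":0,"y":0,"z":3,"spin":0}])

```text
time: 10.95
position: [0.581, 0.0611, 0.0658]
tool_rot: [0.872, 0.489, -0.001, 0.01]
ft_force: [-0.3, 0.1, -0.2]
grip_width: 0.0003
```

```bash
python3 - <<'E'
from h import *
deltas()
E
```

```text
t 10.95 pos [0.581  0.0611 0.0658] F [-0.3  0.1 -0.2] q [-0.08  0.69  1.66 -0.03  0.78  0.49] grip 0.0003 yaw err -0.009
near tool mm [  -4.  -108.5    0. ]
far tool mm [-2.9  3.5  1.9]
left tool mm [ 77.5 -53.2  -0.1]
right tool mm [-84.5 -51.7   2. ]
```

Snapped, since the force fell to 0. One firm touch, then I lift clear and back away.

Request:
play_rows(commands=[{"x":0,"y":0,"z":1.5,"spin":0},{"x":0,"y":0,"z":1,"spin":0}])

```text
time: 11.15
position: [0.581, 0.0612, 0.0642]
tool_rot: [0.872, 0.489, -0.002, 0.01]
ft_force: [-3.7, -0.3, 15.4]
grip_width: 0.0008
```

Request:
play_rows(commands=[{"x":0,"y":0,"z":-10,"spin":0},{"x":0,"y":0,"z":-30,"spin":0},{"x":0,"y":0,"z":-40,"spin":0},{"x":-40,"y":0,"z":-20,"spin":0},{"x":-45,"y":0,"z":0,"spin":0},{"x":-45,"y":0,"z":0,"spin":0},{"x":-45,"y":0,"z":0,"spin":0},{"x":0,"y":0,"z":0,"spin":0}])

```text
time: 11.95
position: [0.49, -0.09, 0.1725]
tool_rot: [0.871, 0.492, 0.001, 0.014]
ft_force: [0.0, 0.2, 0.2]
grip_width: 0.0006
```

```bash
python3 - <<'E'
from h import *
deltas(); wdraw("w10")
c=cams.camera("side"); save("s10",cv2.resize(c["img"][130:270,220:400],None,fx=4,fy=4,interpolation=cv2.INTER_CUBIC))
c=cams.camera("top"); save("t10",cv2.resize(c["img"][147:287,198:378],None,fx=4,fy=4,interpolation=cv2.INTER_CUBIC))
E
```

```text
t 11.95 pos [ 0.49   -0.09    0.1725] F [0.  0.2 0.2] q [-0.4   0.43  1.81 -0.02  0.88  0.16] grip 0.0006 yaw err -0.004
near tool mm [ 174.2 -111.3  103.7]
far tool mm [174.7   0.7 106.6]
left tool mm [255.4 -55.6 104.2]
right tool mm [ 93.4 -55.  106.1]
```

View pics/w10.png

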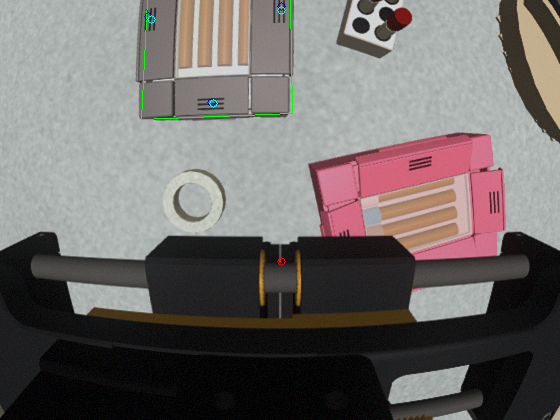

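View pics/s10.png

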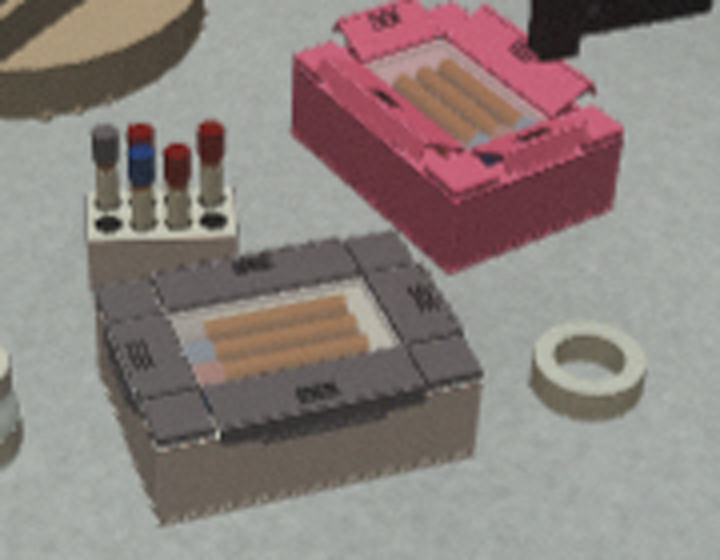

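View pics/t10.png

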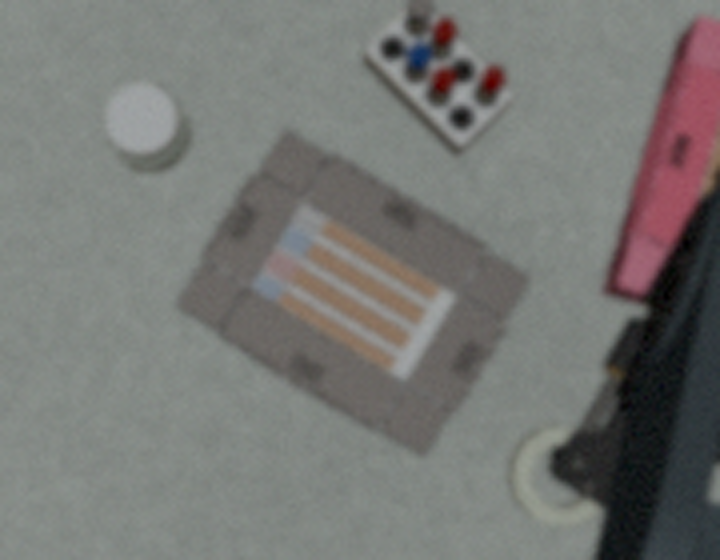

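All four sections look flush in the side, top and wrist views. The box corners are where they were, the rack, pot and tape are unmoved, and the tool is clear with zero force. Handing in.

```bash
python3 -c "
from h import *
print(robot.get_obs()['joint_velocities'].round(3)); print(robot.hand_in())"
```

```text
[ 0.03   0.012 -0.007 -0.002  0.002 -0.003]
the job is handed in; nothing more can be done
None
```

I pressed all four rim sections shut with the closed fingertips, in the order right, near, left, far, then lifted clear and handed the job in at about 12 s of the 54 s allowed.

- **Sections:** On right and far I read 6–9 N of resistance that fell to about 0 N as the section snapped. On near and left I did not catch the resistance; the force read about 2 N at the end of the push. I followed up each one with a light press; the readings I took after it on near, left and far were 26, 14 and 15 N.
- **Last checks:** The side and top pictures show all four sections flush with the corner pieces. The box, rack, pot and tape showed no visible shift, and the arm touched nothing (0.2 N residual). The joint values can't be read, so "shut" rests on the pictures and the force readings.
- **Disagreements:**
  - The fingertips drifted up to 6 mm while descending onto near and far. I corrected far, and both still closed.
  - On left I overshot by about 12 mm sideways while still above the flaps, and corrected that before pressing.
  - The networks also reported the pink and yellow boxes, which I ruled out from the pictures.

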